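# Let up the spring lid of the wide tool case

### The job

Open the wider of the two grey push-button cases on the worktop: press its button and steady the spring-loaded lid as it is released, letting it up slowly under the hand instead of letting it fly open. Leave the lid standing open and the narrower case shut.

Things in the scene. Friction and masses are not known exactly. Their poses are not given: they have to be found in the camera images.
- wide_case: The case to open: grey box fixed on the worktop, 150 mm deep (own x), 200 mm wide (own y), flat lid top at z = 59 mm (a panel 1 mm higher starts 13 mm behind its front edge). Origin: centre of the underside. Own x points from button side to hinge side, away from the robot within 0.4 rad. Lid front edge at x = -48 mm; hinge axis along y at x = +72, z = 55 mm. Button in front of the lid.
- wide_pad (a point): Centre of the top of the wide case's black push button, 16 mm (x) by 34 mm (y), at own x = -59, y = 0, z = 72 mm: 13 mm above the lid top, 3 mm gap to the lid edge. Travels 7 mm straight down (2 N at first, 6 N at the end), frees the lid at 4 to 6 mm; fully down it is still 6 mm above the lid, so fingertips laid across pad and lid edge press it and meet the lid as it pops up.
- wide_lid (a joint): Opening angle of the wide lid, rad: 0 shut, 1.4 at most. Lid 120 mm from hinge to front edge. Once freed, a damped spring lifts it, with about 1.5 N at the front edge when nearly shut and less as it rises; it comes to rest standing open at about 1.2 rad. Unsteadied it flies up at over 5 rad/s; let go beyond about 0.7 rad it finishes slowly by itself.
- narrow_lid (a joint): Opening angle, rad (0 shut), of the lid of the other case, to be left shut: same build, heights and depth, but only 120 mm wide. The cases stand side by side, centres at least 0.24 m apart, and may change places.

How it is judged:
At the end, for the whole second after the job is handed in: The wide case's lid stands open by itself, at more than 0.95 rad (54 degrees) and at rest (below 0.2 rad/s), and the narrow case's lid is shut (below 0.05 rad) (value of joint wide_lid above 0.95 rad and velocity of joint wide_lid between -0.2 and 0.2 rad/s and value of joint narrow_lid below 0.05 rad); the robot touches nothing.
It fails at once if the wide case's lid flies open: it swings up faster than 3 rad/s at more than 0.2 rad (11 degrees) open (value of joint wide_lid above 0.2 rad and velocity of joint wide_lid above 3 rad/s).
It fails at once if the narrow case is opened (value of joint narrow_lid above 0.1 rad).
It also fails if it takes over 34 s, if anything falls off the work surface, if the arm or the gripper's body presses on something with over 40 N, if the wrist force passes 120 N, or if a joint passes its speed limit or range.

### The arm

A 6-joint arm with a two-finger parallel gripper is mounted at the origin on the work surface; the furniture and walls round the work are solid. World frame = base frame: x ahead of the robot, y to its left, z up, the work surface at z = 0. Lengths are in m, angles in rad, forces in N, time in s.
With the tool pointing down it reaches from about 0.375 to 0.925 m from the base axis. Payload 5.7 kg.
Tool frame: the origin (TCP) lies between the finger pads; the fingertips stand 22 mm ahead of it and the grasp point (between the pads) lies 3 mm ahead of it; z points along the fingers, y is the line along which they close (so a half turn about z gives the same grasp; the last joint's range is limited). The gripper opens to 85 mm and grips with 20 to 120 N. Pads are 22 mm wide; open, the fingers measure 114 mm over their backs; the gripper's body (76 mm by 85 mm) begins 54 mm behind the grasp point. The pads swing forward as they close: fully open they stand 13 mm farther back than shut.
Start: joints at [0.987, 0.359, 1.51, -0, 1.272, -0.115], TCP at [0.271, 0.535, 0.253] pointing down, gripper open.
Joint ranges: [-2.97, 2.97], [-1.01, 2.36], [0.21, 2.38], [-0.96, 4.11], [0.2, 2.71], [-2.98, 2.98]. Speed limits (rad/s): [2.39, 2.39, 3.14, 3.14, 3.14, 3.14].

### API

Orientations are given as [roll, pitch, yaw] about the fixed x, y, z axes, in that order (R = Rz(yaw) Ry(pitch) Rx(roll)).
In Python, from rig import env gives the robot as it stands.
- The arm moves only by the tool drive_tool, never from a script. Its argument "plan" is a list of rows, each an object with "slide": the shift along the tool's x, y, z in mm, a list of three; "turn": the turn about the tool's z in degrees; "gripper": the opening, from -1 (shut) to 1 (fully open). In form: [{"slide": [tx, ty, tz], "turn": turn, "gripper": gripper}, ...]. A call has 1 to 20 rows; each row is the pose to reach, as a shift and turn from the pose commanded when the call began, along the tool's axes at that moment; what a row does not reach only later rows make up. A row lasts 1/12 s, in which the tool goes at most 41.7 mm and 7.16 degrees, less where a joint would pass 70% of its speed; a pose out of reach is approached as far as the arm can. A call with a gripper value outside its range is refused whole. The fingers move at their own pace and stop on an object; "newtons" is the grip in N (left out, the last holds). Time passes only in rows, so rows that repeat a pose let the fingers close. It gives the time, the measured TCP pose, the force, the opening and the grip force at its end, in the units of the state.
- env.get_obs(): the state, without advancing time (a new reading comes with each control period).
- env.capture(name): name is "scene" or "side" or "wrist"; returns a dict with "frame" (420x560x3 uint8, blue, green, red), "range_z" (420x560 float32, m along the optical axis (not along the pixel's ray), 0 where there is no reading), "mtx" (3x3 intrinsics, pixels), "R" (3x3) and "t" (3): a world point X has camera coordinates R X + t. Camera axes: x right, y down, z forward; pixel columns grow to the right and rows downward; lengths in m; the calibration is good to about 2 mm. A picture is of the moment at which its call begins.
- env.job_done(): hands the job in; it is judged then, once.
Trained networks look in a picture, given as the dict that the camera call returned (one of the last four; its "shot" number tells which), for a name from the list of things; names that differ only in an ending like _2 or _b are one class to them, and where a whole thing is asked for, a point or a joint stands for the part that bears it (a point fixed in the world has none). Each returns a list of dicts, best first, with "p" (0 to 1); they miss things now and then, are a little off and sometimes report something else, mostly with a low value. They report only what shows in the picture. A call takes as long as a camera call.
- env.spot_in(name, picture): "at" ([column, row] in pixels, amid what is visible of it).
- env.spot_point(name, picture): "at" ([column, row] in pixels: a listed point, or the origin of a listed thing).
The state is a dict: "time": time; "q": joint angles; "qvel": joint speeds; "joint_torque": joint torques, N m; "tcp_pos": TCP position; "tcp_rot": TCP orientation; "wrist_force": force on the tool from outside, world axes, zero at the start; "moment": the same for the moment, N m; "width": finger opening in m; "finger_force": force on a finger pad.
Only numpy, scipy, OpenCV 4.12 (cv2) and the standard library are available. Lean on these libraries where they do the work, as an engineer would, in place of code of your own. Each camera call takes 0.05 s, during which the arm holds its last target. There are 200 camera calls.

## Working session

There is one attempt and no reset: what is moved stays moved. The work goes in short steps, Python scripts to look and compute and a tool call to move; the robot and the scene stay as the last step left them, time stands still between calls to the robot, and variables do not carry over. Pictures are saved under pics/ and viewed, at most 10 in all, crops included, and the job is handed in when it is done.

Besides the shell and the picture viewer there is one more tool, called after "Call:" as name(argument=value, ...), one argument or row to a line, values as JSON. drive_tool: Moves the arm, as the interface text tells. Its arguments: {"type":"object","properties":{"plan":{"type":"array"},"newtons":{"type":"number"}},"required":["plan"]}

```bash
mkdir -p pics
cat > h.py <<'E'
import numpy as np, cv2
from rig import env
def world(p,uv,z=None):
    K,R,t=p["mtx"],p["R"],np.array(p["t"]).ravel()
    d=np.linalg.inv(K)@[uv[0],uv[1],1]
    o=-R.T@t; w=R.T@d
    if z is not None: return o+w*(z-o[2])/w[2]
    r=p["range_z"][int(round(uv[1])),int(round(uv[0]))]
    return o+w*r
E
python3 - <<'E'
from h import *
np.set_printoptions(precision=4,suppress=True)
o=env.get_obs();print({k:np.round(v,4) for k,v in o.items()})
ims=[]
for c in("scene","side","wrist"):
    p=env.capture(c);cv2.imwrite(f"pics/{c}0.png",p["frame"]);ims.append(p["frame"])
    print(c, "cam at",-p["R"].T@np.array(p["t"]).ravel())
    for d in env.spot_point("wide_pad",p)[:3]: print(d, world(p,d["at"],.072),world(p,d["at"]))
    for d in env.spot_point("wide_case",p)[:3]: print("case",d, world(p,d["at"],0))
cv2.imwrite("pics/a.png",cv2.resize(np.hstack(ims[:2]),(800,300)))
E
```

```text
{'time': np.float64(0.0), 'q': array([ 0.9869,  0.3595,  1.5114,  0.    ,  1.2725, -0.1151]), 'qvel': array([-0.0013,  0.0004,  0.    , -0.0015, -0.0007, -0.001 ]), 'joint_torque': array([ -0.001 , -52.7619, -27.8619,  -0.0005,   0.0134,  -0.    ]), 'tcp_pos': array([0.2707, 0.5348, 0.2525]), 'tcp_rot': array([-3.1398, -0.0002,  2.6728]), 'wrist_force': array([ 0.0334, -0.764 ,  0.5874]), 'moment': array([-0.0271, -0.0105,  0.0057]), 'finger_force': np.float64(0.0), 'width': np.float64(0.0856)}
scene cam at [ 0.1277 -0.3762  0.5572]
{'at': [180.2, 185.7], 'p': 0.4} [0.5015 0.3533 0.072 ] [0.4999 0.3502 0.0741]
case {'at': [211.4, 205.4], 'p': 0.68} [0.5637 0.3396 0.    ]
side cam at [ 0.3665 -0.5976  0.4263]
{'at': [210.4, 174.3], 'p': 0.4} [0.4983 0.3653 0.072 ] [ 0.5501  0.7438 -0.0673]
case {'at': [240.3, 205.9], 'p': 0.8} [0.5553 0.3327 0.    ]
wrist cam at [0.1974 0.5732 0.3731]
```

View pics/a.png

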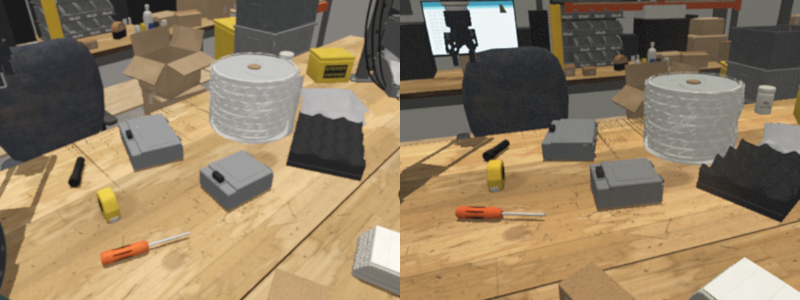

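The picture shows the two cases: the far one near scene pixel (211,197) and the near one near (330,250). I'll measure both from depth.

Run:
```python
from h import *
np.set_printoptions(precision=4,suppress=True)
for c in("scene","side"):
    p=env.capture(c);K,R,t=p["mtx"],p["R"],np.array(p["t"]).ravel()
    v,u=np.mgrid[:420,:560]; r=p["range_z"]
    P=((np.stack([(u-K[0,2])/K[0,0],(v-K[1,2])/K[1,1],np.ones_like(u)],-1)*r[...,None])-t)@R
    m=((r>0)&(P[...,2]>.054)&(P[...,2]<.065)&(P[...,0]>.3)&(P[...,0]<.9)&(abs(P[...,1])<.6)).astype(np.uint8)
    n,l,s,_=cv2.connectedComponentsWithStats(m)
    for i in range(1,n):
        if s[i,4]<600: continue
        q=P[l==i]; (cx,cy),wh,a=cv2.minAreaRect((q[:,:2]*1000).astype(np.float32))
        print(c,"lid",s[i],"c",cx,cy,"wh",wh,a,"z",np.median(q[:,2]))
    b=((P[...,2]>.067)&(P[...,2]<.08)&(P[...,0]>.3)&(P[...,0]<.9)&(abs(P[...,1])<.6)&(p["frame"].max(2)<60)).astype(np.uint8)
    n,l,s,_=cv2.connectedComponentsWithStats(b)
    for i in range(1,n):
        if s[i,4]<15: continue
        q=P[l==i]; print(c,"black",s[i],q.mean(0),cv2.minAreaRect((q[:,:2]*1000).astype(np.float32)))
    for nm in("wide_lid","narrow_lid"):print(nm,env.spot_in(nm,p))
p=env.capture("scene")
cv2.imwrite("pics/b.png",cv2.resize(p["frame"][140:310,140:400],None,fx=3,fy=3,interpolation=2))
```

```text
scene lid [ 166  159   89   61 3346] c 559.755859375 332.7976379394531 wh (203.02647399902344, 154.33311462402344) 70.75296020507812 z 0.06222178314205269
scene lid [ 280  210  103   65 3384] c 618.3963623046875 27.79571533203125 wh (120.76806640625, 155.7086944580078) 82.01547241210938 z 0.06228190639954237
scene lid [ 516  316   44   72 2357] c 649.59521484375 -323.98065185546875 wh (109.47026824951172, 49.588680267333984) 19.776044845581055 z 0.05973335346639516
scene black [177 183   8  10  53] [0.4979 0.3476 0.0723] ((498.8450012207031, 350.10308837890625), (27.588064193725586, 11.30476188659668), 72.87704467773438)
scene black [298 240  15  14 111] [0.554  0.033  0.0723] ((555.3179931640625, 33.468238830566406), (28.88507652282715, 12.374523162841797), 83.01728057861328)
wide_lid [{'at': [214.3, 187.8], 'p': 0.58}]
narrow_lid [{'at': [335.3, 237.2], 'p': 0.81}]
side lid [ 199  167   78   35 2219] c 558.3375854492188 330.865234375 wh (200.57669067382812, 152.5692596435547) 70.93087768554688 z 0.06012627305823281
side lid [ 266  221  103   45 3099] c 617.3385620117188 26.992385864257812 wh (122.0604019165039, 153.1670379638672) 82.50252532958984 z 0.059894697531233144
side lid [ 421  361  139   59 4794] c 655.9498291015625 -346.1926574707031 wh (107.57528686523438, 88.77828216552734) 17.843698501586914 z 0.05717531267370378
side black [209 175   8   6  43] [0.4997 0.3473 0.0706] ((500.3630676269531, 350.4775085449219), (31.718469619750977, 14.912002563476562), 73.78327178955078)
side black [275 234  11  11  86] [0.5548 0.0298 0.0706] ((554.9208374023438, 32.28560256958008), (29.33123207092285, 14.287707328796387), 87.7863540649414)
wide_lid [{'at': [244.7, 185.1], 'p': 0.92}]
narrow_lid [{'at': [322.8, 244.8], 'p': 0.72}]
```

View pics/b.png

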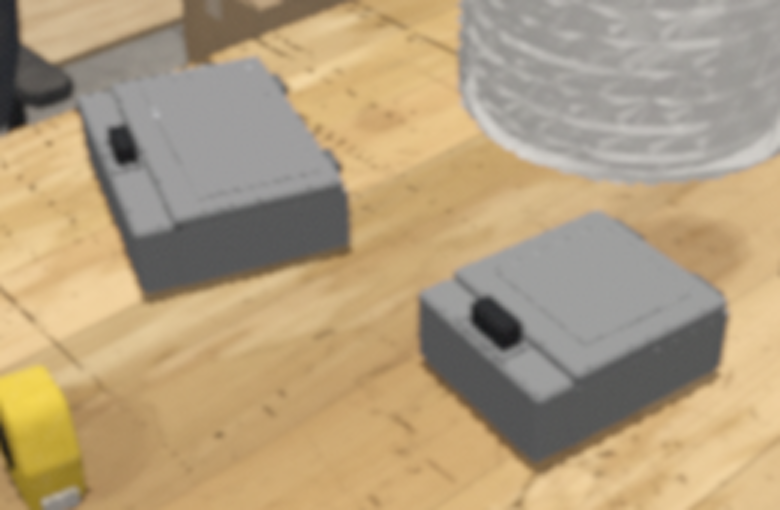

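The far case is the wide one: its top measures 203×154 mm, against 121×155 mm for the other. Its centre is about (0.559, 0.332) and its yaw about -0.334 rad. I'll move above the pad and lid edge with the gripper shut, and check from there.

Call:
drive_tool(
  plan=[
    {"slide": [-15,-3,0],"turn": -1,"gripper": -1},
    {"slide": [-45,-9,0],"turn": -3,"gripper": -1},
    {"slide": [-80,-15,0],"turn": -5,"gripper": -1},
    {"slide": [-115,-22,0],"turn": -7,"gripper": -1},
    {"slide": [-150,-29,0],"turn": -7.7,"gripper": -1},
    {"slide": [-185,-35,10],"turn": -7.7,"gripper": -1},
    {"slide": [-220,-42,30],"turn": -7.7,"gripper": -1},
    {"slide": [-250,-48,55],"turn": -7.7,"gripper": -1},
    {"slide": [-275,-52,80],"turn": -7.7,"gripper": -1},
    {"slide": [-290,-55,100],"turn": -7.7,"gripper": -1},
    {"slide": [-297,-57,115],"turn": -7.7,"gripper": -1},
    {"slide": [-299,-57,120],"turn": -7.7,"gripper": -1},
    {"slide": [-299,-57,120],"turn": -7.7,"gripper": -1},
    {"slide": [-299,-57,120],"turn": -7.7,"gripper": -1},
  ],
)

```text
time: 1.97
tcp_pos: [0.5119, 0.3497, 0.1337]
tcp_rot: [3.142, -0.0, 2.807]
wrist_force: [-0.8, 0.1, 0.2]
width: -0.0001
finger_force: 0.0
```

Run:
```python
from h import *
o=env.get_obs();print({k:np.round(o[k],4) for k in("time","tcp_pos","tcp_rot","wrist_force","width")})
p=env.capture("wrist")
for d in env.spot_point("wide_pad",p)[:2]: print(d, world(p,d["at"],.072),world(p,d["at"]))
K,R,t=p["mtx"],p["R"],np.array(p["t"]).ravel()
v,u=np.mgrid[:420,:560]; r=p["range_z"]
P=((np.stack([(u-K[0,2])/K[0,0],(v-K[1,2])/K[1,1],np.ones_like(u)],-1)*r[...,None])-t)@R
b=((P[...,2]>.067)&(P[...,2]<.078)&(np.hypot(P[...,0]-.503,P[...,1]-.351)<.05)).astype(np.uint8)
n,l,s,_=cv2.connectedComponentsWithStats(b)
for i in range(1,n):
    if s[i,4]>100: q=P[l==i]; print(s[i],q.mean(0),cv2.minAreaRect((q[:,:2]*1000).astype(np.float32)))
# tip pixel: predicted
X=o["tcp_pos"]-[0,0,.022]; c=K@(R@X+t); print("tip px",c[:2]/c[2])
cv2.imwrite("pics/w1.png",p["frame"])
```

```text
{'time': np.float64(1.9667), 'tcp_pos': array([0.5119, 0.3497, 0.1337]), 'tcp_rot': array([ 3.1415e+00, -2.0000e-04,  2.8073e+00]), 'wrist_force': array([-0.8319,  0.054 ,  0.1955]), 'width': np.float64(-0.0001)}
{'at': [285.1, 221.2], 'p': 0.81} [0.49834078 0.35779384 0.072     ] [0.4986368  0.35770293 0.07116446]
[ 260  211   51   24 1189] [0.49959088 0.35726909 0.07091506] ((500.4149169921875, 357.083740234375), (33.198455810546875, 15.881866455078125), 71.09973907470703)
tip px [279.94488619 273.78500102]
```

View pics/w1.png

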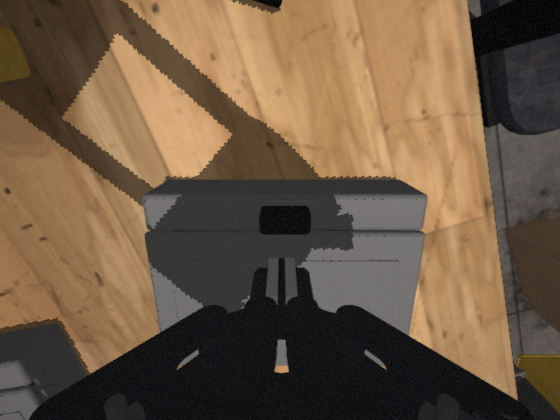

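The wrist view shows the pad at pixels (285,221) and the tips at about (282,265), over the lid edge. The wrist camera puts the pad at (0.500, 0.357), so I'll shift slightly and lower to just above it.

Call:
drive_tool(
  plan=[
    {"slide": [3,3,10],"turn": 0,"gripper": -1},
    {"slide": [3,3,22],"turn": 0,"gripper": -1},
    {"slide": [3,3,31],"turn": 0,"gripper": -1},
    {"slide": [3,3,36],"turn": 0,"gripper": -1},
    {"slide": [3,3,38],"turn": 0,"gripper": -1},
    {"slide": [3,3,38],"turn": 0,"gripper": -1},
    {"slide": [3,3,38],"turn": 0,"gripper": -1},
  ],
)

```text
time: 2.65
tcp_pos: [0.5103, 0.3531, 0.0951]
tcp_rot: [-3.141, -0.0, 2.807]
wrist_force: [0.8, -0.3, 0.3]
width: -0.0003
finger_force: 0.0
```

Call:
drive_tool(
  plan=[
    {"slide": [0,0,1],"turn": 0,"gripper": -1},
    {"slide": [0,0,2],"turn": 0,"gripper": -1},
    {"slide": [0,0,3],"turn": 0,"gripper": -1},
    {"slide": [0,0,4],"turn": 0,"gripper": -1},
    {"slide": [0,0,4],"turn": 0,"gripper": -1},
    {"slide": [0,0,4],"turn": 0,"gripper": -1},
    {"slide": [0,0,4],"turn": 0,"gripper": -1},
  ],
)

```text
time: 3.23
tcp_pos: [0.5108, 0.3533, 0.0917]
tcp_rot: [3.141, 0.001, 2.807]
wrist_force: [1.0, 0.1, 4.0]
width: -0.0001
finger_force: 2.1
```

Call:
drive_tool(
  plan=[
    {"slide": [0,0,1],"turn": 0,"gripper": -1},
    {"slide": [0,0,2],"turn": 0,"gripper": -1},
    {"slide": [0,0,3],"turn": 0,"gripper": -1},
    {"slide": [0,0,4],"turn": 0,"gripper": -1},
    {"slide": [0,0,4.5],"turn": 0,"gripper": -1},
    {"slide": [0,0,4.5],"turn": 0,"gripper": -1},
    {"slide": [0,0,4.5],"turn": 0,"gripper": -1},
    {"slide": [0,0,4.5],"turn": 0,"gripper": -1},
    {"slide": [0,0,4.5],"turn": 0,"gripper": -1},
  ],
)

```text
time: 3.98
tcp_pos: [0.5108, 0.3533, 0.0872]
tcp_rot: [3.141, 0.001, 2.807]
wrist_force: [1.2, -0.9, 6.2]
width: 0.0003
finger_force: 3.6
```

Run:
```python
from h import *
p=env.capture("wrist");q=env.capture("side")
cv2.imwrite("pics/c.png",np.hstack([cv2.resize(p["frame"][150:350,130:440],(620,400)),]))
cv2.imwrite("pics/c2.png",cv2.resize(q["frame"][130:240,170:310],None,fx=4,fy=4,interpolation=2))
print(env.get_obs()["wrist_force"],env.get_obs()["time"])
```

```text
[ 1.3744971  -1.06556977  6.86587823] 4.0833
```

View pics/c2.png

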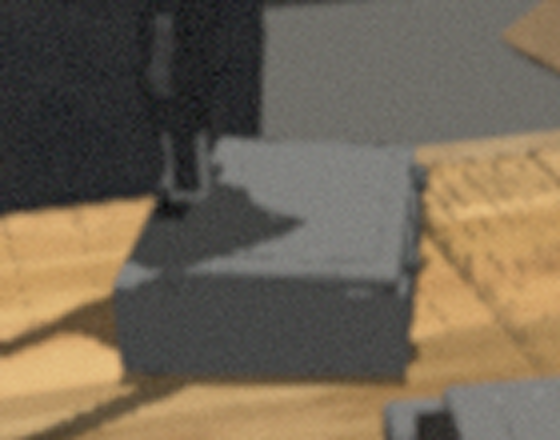

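View pics/c.png

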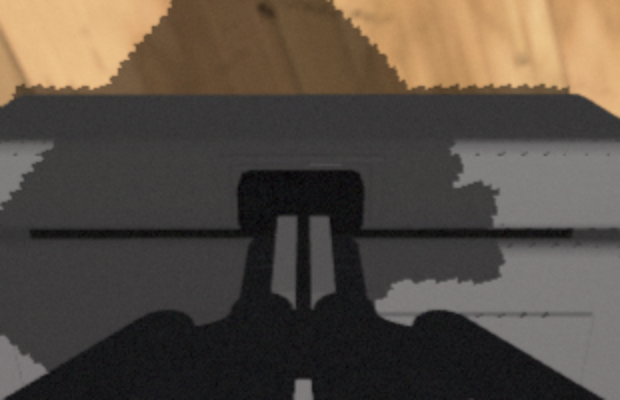

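The wrist crop shows the tips across the pad (row about 215) and the lid edge (row 233). A dark gap has appeared along the lid edge, so the lid is probably freed. I'll rise 10 mm slowly; a leftover force of about 1.5 N will confirm it.

Call:
drive_tool(
  plan=[
    {"slide": [0,0,-1],"turn": 0,"gripper": -1},
    {"slide": [0,0,-2],"turn": 0,"gripper": -1},
    {"slide": [0,0,-3],"turn": 0,"gripper": -1},
    {"slide": [0,0,-4],"turn": 0,"gripper": -1},
    {"slide": [0,0,-5],"turn": 0,"gripper": -1},
    {"slide": [0,0,-6],"turn": 0,"gripper": -1},
    {"slide": [0,0,-7],"turn": 0,"gripper": -1},
    {"slide": [0,0,-8],"turn": 0,"gripper": -1},
    {"slide": [0,0,-9],"turn": 0,"gripper": -1},
    {"slide": [0,0,-10],"turn": 0,"gripper": -1},
    {"slide": [0,0,-10],"turn": 0,"gripper": -1},
    {"slide": [0,0,-10],"turn": 0,"gripper": -1},
  ],
)

```text
time: 5.08
tcp_pos: [0.5095, 0.3528, 0.0964]
tcp_rot: [-3.14, -0.001, 2.807]
wrist_force: [-0.2, -1.4, 0.9]
width: -0.0005
finger_force: 0.6
```

```bash
cat > lid.py <<'E'
from h import *
print(env.get_obs()["wrist_force"].round(2),env.get_obs()["tcp_pos"].round(4))
C=np.array([.5575,.3345]);a=-.334;ex=np.array([np.cos(a),np.sin(a)]);ey=np.array([-ex[1],ex[0]])
for c in("scene","side","wrist"):
    p=env.capture(c);K,R,t=p["mtx"],p["R"],np.array(p["t"]).ravel()
    v,u=np.mgrid[:420,:560]; r=p["range_z"]
    P=((np.stack([(u-K[0,2])/K[0,0],(v-K[1,2])/K[1,1],np.ones_like(u)],-1)*r[...,None])-t)@R
    X=(P[...,:2]-C)@ex;Y=(P[...,:2]-C)@ey;Z=P[...,2]
    m=(r>0)&(abs(Y)>.03)&(abs(Y)<.09)&(X>-.04)&(X<.065)&(Z>.05)&(Z<.2)
    if m.sum()>30: print(c,m.sum(),"angle",-np.arctan(np.polyfit(X[m],Z[m],1)[0]),"Zmax",np.percentile(Z[m],98))
E
python3 lid.py
```

```text
[-0.21 -1.37  0.94] [0.5095 0.3528 0.0964]
scene 1273 angle 0.25396016124076853 Zmax 0.1506822399776532
side 1033 angle 0.31993242319294574 Zmax 0.15912987524620334
wrist 6815 angle 0.09768249095036828 Zmax 0.07333441882126787
```

The lid is freed and resting under the tips (about 0.1 rad from the wrist view). Now I'll follow the edge arc slowly.

Call:
drive_tool(
  plan=[
    {"slide": [-2,0,-4],"turn": 0,"gripper": -1},
    {"slide": [-4,0,-8.4],"turn": 0,"gripper": -1},
    {"slide": [-6,0,-14],"turn": 0,"gripper": -1},
    {"slide": [-8,0,-20],"turn": 0,"gripper": -1},
    {"slide": [-10,0,-25.5],"turn": 0,"gripper": -1},
    {"slide": [-12.6,0,-31],"turn": 0,"gripper": -1},
    {"slide": [-15,0,-36.5],"turn": 0,"gripper": -1},
    {"slide": [-18,0,-41.6],"turn": 0,"gripper": -1},
    {"slide": [-21,0,-46.7],"turn": 0,"gripper": -1},
    {"slide": [-24.8,0,-51.7],"turn": 0,"gripper": -1},
    {"slide": [-24.8,0,-51.7],"turn": 0,"gripper": -1},
    {"slide": [-24.8,0,-51.7],"turn": 0,"gripper": -1},
  ],
)

```text
time: 6.23
tcp_pos: [0.5342, 0.3451, 0.1489]
tcp_rot: [3.141, 0.001, 2.807]
wrist_force: [0.5, 0.5, 0.1]
width: -0.0002
finger_force: 0.3
```

```bash
python3 lid.py
python3 - <<'E'
from h import *
p=env.capture("wrist");q=env.capture("side")
cv2.imwrite("pics/d.png",np.hstack([cv2.resize(p["frame"][100:350,130:440],(496,400)),cv2.resize(q["frame"][90:240,160:270],(293,400))]))
E
```

```text
[0.46 0.54 0.11] [0.5342 0.3451 0.1489]
scene 880 angle 0.7520394356199543 Zmax 0.19618077727381691
side 1045 angle 0.7901109154659838 Zmax 0.1965368880625133
wrist 18419 angle 1.0172847940427856 Zmax 0.19952816783706184
```

View pics/d.png

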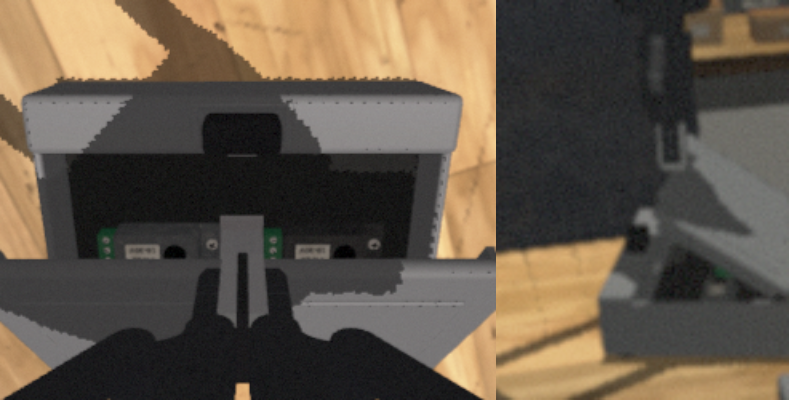

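The lid is held at about 0.6 rad, with the tips still over its edge. I'll follow it to about 1.0 rad, then move off up and away.

Call:
drive_tool(
  plan=[
    {"slide": [-3.5,0,-4.7],"turn": 0,"gripper": -1},
    {"slide": [-7.5,0,-9.3],"turn": 0,"gripper": -1},
    {"slide": [-11.5,0,-13.5],"turn": 0,"gripper": -1},
    {"slide": [-16,0,-17.8],"turn": 0,"gripper": -1},
    {"slide": [-20.5,0,-21.6],"turn": 0,"gripper": -1},
    {"slide": [-25,0,-25.4],"turn": 0,"gripper": -1},
    {"slide": [-30,0,-29],"turn": 0,"gripper": -1},
    {"slide": [-35,0,-33],"turn": 0,"gripper": -1},
    {"slide": [-35,0,-39],"turn": 0,"gripper": -1},
    {"slide": [-32,0,-50],"turn": 0,"gripper": -1},
    {"slide": [-22,0,-70],"turn": 0,"gripper": -1},
    {"slide": [-5,0,-90],"turn": 0,"gripper": -1},
    {"slide": [20,0,-105],"turn": 0,"gripper": -1},
    {"slide": [45,0,-115],"turn": 0,"gripper": -1},
    {"slide": [70,0,-120],"turn": 0,"gripper": -1},
    {"slide": [80,0,-120],"turn": 0,"gripper": -1},
    {"slide": [80,0,-120],"turn": 0,"gripper": -1},
    {"slide": [80,0,-120],"turn": 0,"gripper": -1},
    {"slide": [80,0,-120],"turn": 0,"gripper": -1},
    {"slide": [80,0,-120],"turn": 0,"gripper": -1},
  ],
)

```text
time: 8.15
tcp_pos: [0.4591, 0.3708, 0.268]
tcp_rot: [-3.141, 0.0, 2.806]
wrist_force: [0.1, -0.5, -0.1]
width: -0.0
finger_force: 0.0
```

Call:
drive_tool(
  plan=[
    {"slide": [0,0,0],"turn": 0,"gripper": -1},
    {"slide": [0,0,0],"turn": 0,"gripper": -1},
    {"slide": [0,0,0],"turn": 0,"gripper": -1},
    {"slide": [0,0,0],"turn": 0,"gripper": -1},
    {"slide": [0,0,0],"turn": 0,"gripper": -1},
    {"slide": [0,0,0],"turn": 0,"gripper": -1},
    {"slide": [0,0,0],"turn": 0,"gripper": -1},
    {"slide": [0,0,0],"turn": 0,"gripper": -1},
    {"slide": [0,0,0],"turn": 0,"gripper": -1},
    {"slide": [0,0,0],"turn": 0,"gripper": -1},
    {"slide": [0,0,0],"turn": 0,"gripper": -1},
    {"slide": [0,0,0],"turn": 0,"gripper": -1},
    {"slide": [0,0,0],"turn": 0,"gripper": -1},
    {"slide": [0,0,0],"turn": 0,"gripper": -1},
    {"slide": [0,0,0],"turn": 0,"gripper": -1},
    {"slide": [0,0,0],"turn": 0,"gripper": -1},
    {"slide": [0,0,0],"turn": 0,"gripper": -1},
    {"slide": [0,0,0],"turn": 0,"gripper": -1},
    {"slide": [0,0,0],"turn": 0,"gripper": -1},
    {"slide": [0,0,0],"turn": 0,"gripper": -1},
  ],
)

```text
time: 9.82
tcp_pos: [0.4581, 0.3712, 0.2685]
tcp_rot: [-3.141, -0.0, 2.807]
wrist_force: [-0.9, 0.7, 0.7]
width: 0.0004
finger_force: 0.0
```

```bash
sed -i 's/(X>-.04)/(X>-.02)/;s/(Z>.05)/(Z>.075)/' lid.py; python3 lid.py
python3 - <<'E'
from h import *
p=env.capture("scene");q=env.capture("side")
cv2.imwrite("pics/e.png",np.hstack([cv2.resize(p["frame"],(400,300)),cv2.resize(q["frame"],(400,300))]))
E
```

```text
[-0.88  0.72  0.66] [0.4581 0.3712 0.2685]
scene 225 angle 1.2653917269922084 Zmax 0.17128409023975408
side 435 angle 1.1878531976034408 Zmax 0.16843432519509635
wrist 135 angle -0.45345618235954976 Zmax 0.16847198071352087
```

View pics/e.png

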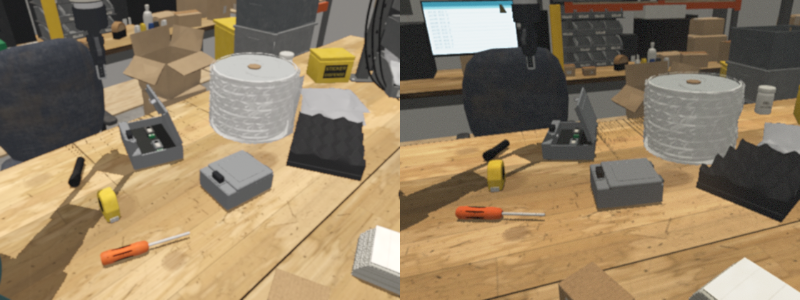

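The wide lid stands open at about 1.2 rad (scene pixel (155,105)). The narrow case (235,180) is shut, and the arm is clear of both.

```bash
python3 -c "
from rig import env
print(env.job_done())"
```

```text
the job is handed in; nothing more can be done
None
```

The wide case's lid was let up slowly under the fingertips and stands open at about 1.2 rad; the narrow case is shut, the arm is clear, and the job is handed in (no verdict was returned).

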